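# Set up a rubber test piece and index it under the needle

## Task

Set up the rubber test piece in the steel cup of the hardness tester: put the stepped metal disc in the cup, step up, stand the round rubber button on the middle of its step, then drop the metal ring over the button and step so that it sits flat on the disc's shoulder. Then turn the black index knob clockwise, counting the clicks, to the third click, which brings the loaded cup under the needle, and finish while still gripping the knob there, your hand at rest on it. Leave the other things on the bench where they are.

Things in the scene. Friction and masses are not known exactly. Their poses are not given: they have to be found in the camera images.
- anvil: solid aluminium disc, 54 mm diameter and 28 mm high, with a 5 mm high round step on top (36 mm diameter at its foot, 33 mm at its top): 33 mm in all, 0.13 to 0.26 kg, standing step up on the bench; origin at the centre of its underside, z up. In the cup its shoulder stands 16 mm above the cup's rim.
- button: round black rubber test button, 29 mm diameter, 12.5 mm high, about 12 g, lying flat on the bench; origin at the centre of its underside, z up. (The dumbbell-shaped black rubber strip is not it.)
- collar: steel centring ring, 56 mm outer and 41 mm inner diameter, 16 mm high, 0.09 to 0.18 kg, lying flat on the bench; origin at the centre of its underside, z along its axis. It fits round the disc's step and down onto its shoulder, 28 mm above the disc's underside.
- tester: hardness tester fixed to the bench: blue base 300 x 475 mm, top at 50 mm, round aluminium index table (290 mm diameter, top at 68 mm). Origin: the table's axis at bench height; unturned, x is away from the robot, y left. In its frame (mm): cup at start -71, -71; knob -50, -205; needle 0, 100; column 0, 196; blue head over x -60..60, y 75..231, from 225 up (chuck from 185).
- cup_floor (a point): centre of the inner floor of the round open steel cup that is fixed on the index table (62 mm inner and 70 mm outer diameter); the floor is 72 mm above the bench and the rim 12 mm above the floor. It travels with the table on a circle of 100 mm radius.
- index_knob: the black round fluted index knob on its square click housing: grip 40 mm diameter and 34 mm high, from 82 to 116 mm above the bench, over a thin 50 mm skirt (78 to 82 mm); white line on its top. Origin on its vertical axis at 78 mm above the bench.
- knob_grip (a point): on the knob's axis, 104 mm above the bench (12 mm below its top): the height to grip.
- index_turn (a joint): turn of the knob in rad, clockwise seen from above; starts at 0, the loading stop, and cannot turn back past it. It clicks every 22.5 degrees: 0.393, 0.785, third 1.178, 1.571 .. 2.749. A click resists with about 0.11 N m until half-way, then pulls on; turning is damped (0.4 N m at 1 rad/s). The index table turns the same way, twice as far: 45 degrees a click.
- needle_tip (a point): tip of the tester's needle, 135 mm above the bench; at the third click the cup's centre is straight below it.
- dumbbell: bystander: flat black rubber dumbbell strip, 58 x 24 x 6 mm; origin at the centre of its underside
- jar: bystander: small glass jar with white lid, 40 mm diameter, 50 mm high; origin at the centre of its underside
- timer: bystander: white timer, 55 x 42 x 16 mm; origin at the centre of its underside
- beaker: bystander: glass beaker, 50 mm diameter, 70 mm high; origin at the centre of its underside
- screwdriver: bystander: screwdriver 150 mm long, lying near the robot; origin under its middle
- amber_bottle: bystander: amber bottle, 66 mm diameter, about 170 mm high, on the left near the robot; origin at the centre of its underside
- petri_dish: bystander: glass dish, 70 mm diameter, 16 mm high; origin at the centre of its underside
Things that resemble listed ones, but are neither listed nor needed, are in the scene too. What is shaped like the collar but orange or purple is not meant.

How it is judged:
By the outcome, as a careful person would: the job done as asked, in the order asked, and still so for the second after the job is handed in, while the arm keeps its last pose, push and grip.
It also fails if it takes over 72 s, if anything falls off the work surface, if the arm or the gripper's body presses on something with over 40 N, if the wrist force passes 120 N, or if a joint passes its speed limit or range.

## Robot

A 6-joint arm with a two-finger parallel gripper is mounted at the origin on the work surface. World frame = base frame: x ahead of the robot, y to its left, z up, the work surface at z = 0. Lengths are in m, angles in rad, forces in N, time in s.
With the tool pointing down it reaches from about 0.35 to 0.975 m from the base axis. Payload 4.9 kg.
Tool frame: the origin (TCP) lies between the finger pads; the fingertips stand 22 mm ahead of it and the grasp point (between the pads) lies 3 mm ahead of it; z points along the fingers, y is the line along which they close (so a half turn about z gives the same grasp; the last joint's range is limited). The gripper opens to 85 mm and grips with 20 to 120 N. Pads are 22 mm wide; open, the fingers measure 114 mm over their backs; the gripper's body (76 mm by 85 mm) begins 54 mm behind the grasp point. The pads swing forward as they close: fully open they stand 13 mm farther back than shut.
Start: joints at [-1.387, 0.053, 1.613, -0, 1.476, -0.119], TCP at [0.186, -0.597, 0.217] pointing down, gripper open.
Joint ranges: [-3.01, 3.01], [-1.01, 2.22], [0.06, 2.58], [-1.02, 4.17], [0.09, 2.62], [-3.14, 3.14]. Speed limits (rad/s): [2.57, 2.57, 3.14, 3.14, 3.14, 3.14].

## Interface

Orientations are given as a unit quaternion [w, x, y, z].
In Python, from plant import state, grab_frame, get_calibration, job_done, recognise, regions_of gives the robot as it stands.
- The arm moves only by the tool apply_moves, never from a script. Its argument "targets" is a list of rows, each an object with "translation": the shift along the tool's x, y, z normalised to -1 to 1, where 1 is 100 mm, a list of three; "twist": the turn about the tool's z normalised to -1 to 1, where 1 is 0.1 rad; "hand": the opening, from 0 (shut) to 1 (fully open). A call has 1 to 8 rows; each row shifts and turns the commanded pose from where the row before left it, along the tool's axes as they then stand; what a row does not reach is not made up. A row lasts 1/10 s, in which the tool goes at most 50 mm and 8.59 degrees, less where a joint would pass 70% of its speed; a pose out of reach is approached as far as the arm can. A call with a number of a shift or a turn outside -1 to 1 is refused whole. A call with a gripper value outside its range is refused whole. The fingers move at their own pace and stop on an object; the grip force is fixed at half the most. Time passes only in rows, so rows that do not move let the fingers close. It gives the time, the measured TCP pose, the force, the opening and the grip force at its end, in the units of the state.
- state(): the state, without advancing time (a new reading comes with each control period).
- grab_frame(name): name is "side" or "top" or "wrist"; returns the picture (384x512x3 uint8, red, green, blue); there is no depth.
- get_calibration(name): a dict with "camera_matrix" (3x3 intrinsics, pixels), "pose" (4x4, takes a point from camera to world coordinates). Camera axes: x right, y up, looking along -z (the intrinsics and any distortion apply to the point x, -y, -z); pixel columns grow to the right and rows downward; lengths in m; the calibration is good to about 2 mm. A picture is of the moment at which its call begins: read the wrist's pose just before it. get_calibration takes no time and is no camera call; for the wrist camera it gives the pose at the moment of the call.
- job_done(): hands the job in; it is judged then, once.
Trained networks look in the newest picture that a camera, given by its name, has taken for a name from the list of things; names that differ only in an ending like _2 or _b are one class to them, and where a whole thing is asked for, a point or a joint stands for the part that bears it (a point fixed in the world has none). Each returns a list of dicts, best first, with "score" (0 to 1); they miss things now and then, are a little off and sometimes report something else, mostly with a low value. They report only what shows in the picture. A call takes as long as a camera call. They do not tell look-alikes from the thing itself.
- recognise(camera, query): "point" ([x, y, z] in m, in world coordinates, good to about 4 mm: the middle of the surface that is visible of it).
- regions_of(camera, query): "pixels" (384x512 bool, what is visible of it).
The state is a dict: "time": time; "joint_pos": joint angles; "joint_vel": joint speeds; "joint_efforts": joint torques, N m; "tool_pos": TCP position; "tool_rot": TCP orientation; "contact_force": force on the tool from outside, world axes, zero at the start; "ft_torque": the same for the moment, N m; "gripper_width": opening from 0.0 (shut) to 1.0 (fully open); "grasp_force": force on a finger pad.
Only numpy, scipy, OpenCV 4.12 (cv2) and the standard library are available. Lean on these libraries where they do the work, as an engineer would, in place of code of your own. Each camera call takes 0.05 s, during which the arm holds its last target. There are 200 camera calls.

## Working session

There is one attempt and no reset: what is moved stays moved. The work goes in short steps, Python scripts to look and compute and a tool call to move; the robot and the scene stay as the last step left them, time stands still between calls to the robot, and variables do not carry over. Pictures are saved under pics/ and viewed, at most 10 in all, crops included, and the job is handed in when it is done.

Besides the shell and the picture viewer there is one more tool, called after "Call:" as name(argument=value, ...) on one line, values as JSON. apply_moves: Moves the arm, as the interface text tells. Its arguments: {"type":"object","properties":{"targets":{"type":"array"}},"required":["targets"]}

```bash
mkdir -p pics; cat > h.py <<'E'
import numpy as np, cv2
from plant import *
def save(cam,name,crop=None,s=1):
    im=grab_frame(cam)[:,:,::-1]
    if crop: r0,r1,c0,c1=crop; im=im[r0:r1,c0:c1]
    cv2.imwrite(f'pics/{name}.png',cv2.resize(im,None,fx=s,fy=s,interpolation=cv2.INTER_CUBIC))
def ray(cam,u,v,z,cal=None):
    c=cal or get_calibration(cam);K=np.array(c['camera_matrix']);P=np.array(c['pose'])
    d=np.linalg.inv(K)@[u,v,1];d=P[:3,:3]@[d[0],-d[1],-d[2]];o=P[:3,3]
    return o+d*(z-o[2])/d[2]
def proj(cam,p,cal=None):
    c=cal or get_calibration(cam);K=np.array(c['camera_matrix']);P=np.array(c['pose'])
    q=P[:3,:3].T@(np.array(p)-P[:3,3]);q=K@[q[0],-q[1],-q[2]];return q[:2]/q[2]
E
python3 - <<'E'
from h import *
np.set_printoptions(precision=3,suppress=True)
s=state();print({k:np.round(v,3) for k,v in s.items()});print(get_calibration('top'))
save('top','top1',s=1.5)
for n in ['anvil','button','collar','cup_floor','index_knob','needle_tip','tester','dumbbell']:
    print(n,[(np.round(d['point'],3).tolist(),round(d['score'],2)) for d in recognise('top',n)])
E
```

```text
{'time': np.float64(0.0), 'joint_pos': array([-1.387,  0.053,  1.614, -0.   ,  1.476, -0.119]), 'joint_vel': array([-0.001, -0.   , -0.001, -0.001, -0.001, -0.001]), 'joint_efforts': array([  0.001, -39.368, -37.018,  -0.   ,   0.007,  -0.   ]), 'tool_pos': array([ 0.186, -0.596,  0.215]), 'tool_rot': array([-0.001,  0.989,  0.151, -0.   ]), 'contact_force': array([0.862, 0.259, 0.663]), 'ft_torque': array([-0.008,  0.04 , -0.01 ]), 'grasp_force': np.float64(0.0), 'gripper_width': np.float64(1.007)}
{'camera_matrix': array([[351.864,   0.   , 257.409],
       [  0.   , 351.864, 191.182],
       [  0.   ,   0.   ,   1.   ]]), 'pose': array([[-0.009,  0.992, -0.127,  0.356],
       [-1.   , -0.008,  0.008, -0.088],
       [ 0.007,  0.127,  0.992,  1.156],
       [ 0.   ,  0.   ,  0.   ,  1.   ]])}
anvil [([0.585, -0.251, 0.028], 0.73)]
button [([0.496, -0.378, 0.01], 0.45)]
collar [([0.625, -0.354, 0.005], 0.72), ([0.436, -0.122, 0.014], 0.65), ([0.336, -0.114, 0.015], 0.65)]
cup_floor [([0.55, 0.179, 0.068], 0.66), ([0.483, -0.512, 0.012], 0.44)]
index_knob [([0.466, -0.013, 0.117], 0.58), ([0.693, -0.215, 0.012], 0.55)]
needle_tip [([0.555, 0.248, 0.067], 0.9)]
tester [([0.553, 0.247, 0.066], 0.84)]
dumbbell [([0.627, -0.352, 0.004], 0.52)]
```

View pics/top1.png

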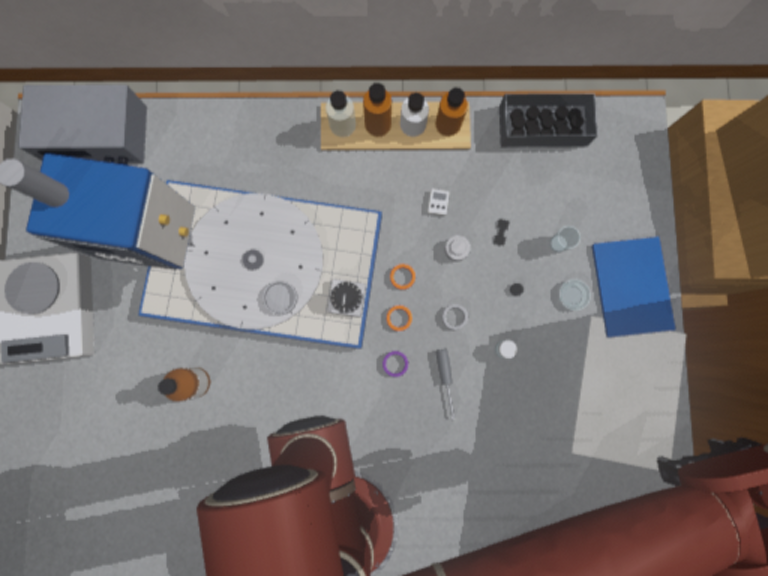

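```bash
python3 - <<'E'
from h import *
save('top','top2',crop=(110,290,240,420),s=3.3)
save('side','side1',s=1.5)
for n in ['anvil','button','collar','cup_floor','index_knob','jar']:
    print(n,[(np.round(d['point'],3).tolist(),round(d['score'],2)) for d in recognise('side',n)])
E
```

```text
anvil []
button []
collar [([0.431, -0.124, 0.013], 0.69), ([0.431, -0.244, 0.011], 0.57)]
cup_floor [([0.451, 0.173, 0.068], 0.63)]
index_knob [([0.454, -0.02, 0.087], 0.49), ([0.479, 0.245, 0.072], 0.45)]
jar [([0.353, -0.354, 0.047], 0.63)]
```

View pics/top2.png

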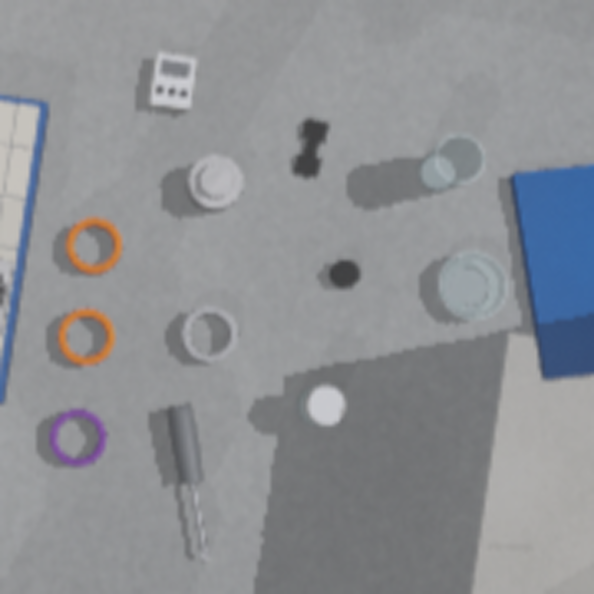

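View pics/side1.png

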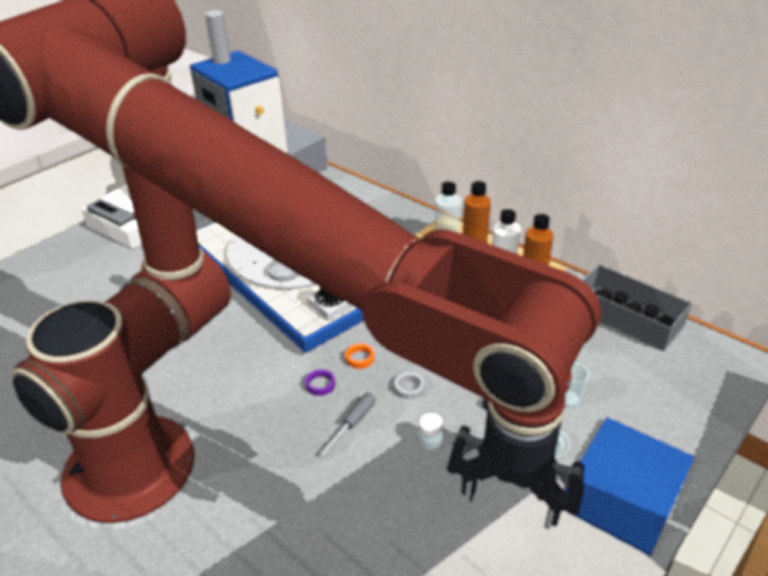

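```bash
python3 - <<'E'
from h import *
np.set_printoptions(precision=4,suppress=True)
c=get_calibration('top')
f=lambda x,y,z:ray('top',240+x/3.3,110+y/3.3,z,c)
print('anvil',f(216,182,.030),'button',f(344,273,.0125),'collar',f(210,333,.016))
g=lambda x,y,z:ray('top',x/1.5,y/1.5,z,c)
print('hub',g(252,259,.075),'knob',g(346,297,.116),'cup',g(279,297,.084))
print(get_calibration('wrist'))
grab_frame('top')
for n in ['anvil','button','collar','cup_floor','index_knob']:
    for r in regions_of('top',n):
        m=r['pixels'].astype(np.uint8);(cx,cy),(w,h),a=cv2.fitEllipse(max(cv2.findContours(m,0,2)[0],key=len))
        z=dict(anvil=.028,button=.0125,collar=.016,cup_floor=.084,index_knob=.112)[n]
        print(n,round(r['score'],2),round(w,1),round(h,1),ray('top',cx,cy,z,c))
E
```

```text
anvil [ 0.585  -0.2546  0.03  ] button [ 0.4955 -0.3821  0.0125] collar [ 0.4367 -0.2468  0.016 ]
hub [0.5552 0.1812 0.075 ] knob [ 0.4698 -0.0168  0.116 ] cup [0.4744 0.1221 0.084 ]
{'camera_matrix': array([[324.8909,   0.    , 251.8476],
       [  0.    , 324.8909, 192.7728],
       [  0.    ,   0.    ,   1.    ]]), 'pose': array([[ 0.2986,  0.9143,  0.2737,  0.2552],
       [-0.9544,  0.2862,  0.0853, -0.576 ],
       [-0.0003, -0.2867,  0.958 ,  0.3744],
       [ 0.    ,  0.    ,  0.    ,  1.    ]])}
anvil 0.69 15.3 17.0 [ 0.5835 -0.2523  0.028 ]
anvil 0.57 8.2 49.6 [ 0.318  -0.2198  0.028 ]
anvil 0.41 13.5 18.0 [ 0.6873 -0.2115  0.028 ]
button 0.6 7.9 9.0 [ 0.496  -0.3808  0.0125]
button 0.38 21.8 34.8 [0.2984 0.3343 0.0125]
collar 0.62 14.6 15.2 [ 0.4338 -0.1246  0.016 ]
collar 0.47 14.7 15.3 [ 0.4352 -0.2437  0.016 ]
cup_floor 0.93 90.1 92.3 [0.5493 0.1758 0.084 ]
index_knob 0.72 14.5 15.2 [ 0.4707 -0.015   0.112 ]
index_knob 0.36 89.1 92.0 [0.5443 0.1687 0.112 ]
```

Call:
apply_moves(targets=[{"translation": [0,0,0],"twist": 1,"hand": 1},{"translation": [0,0,0],"twist": 1,"hand": 1},{"translation": [0,0,0],"twist": 1,"hand": 1},{"translation": [0.1,-0.48,0],"twist": 0.03,"hand": 1},{"translation": [0.18,-0.45,0],"twist": 0,"hand": 1},{"translation": [0.18,-0.45,0],"twist": 0,"hand": 1},{"translation": [0.18,-0.45,0],"twist": 0,"hand": 1},{"translation": [0.18,-0.45,0],"twist": 0,"hand": 1}])

```text
time: 1.95
tool_pos: [0.2686, -0.3668, 0.2167]
tool_rot: [0.0, 1.0, -0.0, 0.0]
contact_force: [1.9, 0.1, 0.4]
gripper_width: 0.998
grasp_force: 0.0
```

Call:
apply_moves(targets=[{"translation": [0.18,-0.45,0],"twist": 0,"hand": 1},{"translation": [0.18,-0.45,0],"twist": 0,"hand": 1},{"translation": [0.18,-0.45,0],"twist": 0,"hand": 1},{"translation": [0.18,-0.45,0],"twist": 0,"hand": 1},{"translation": [0.18,-0.45,0],"twist": 0,"hand": 1},{"translation": [0.18,-0.45,0],"twist": 0,"hand": 1},{"translation": [0.18,-0.45,0],"twist": 0,"hand": 1},{"translation": [0.18,-0.45,0],"twist": 0,"hand": 1}])

```text
time: 2.75
tool_pos: [0.4128, -0.0066, 0.2172]
tool_rot: [0.0, 1.0, -0.0, 0.001]
contact_force: [0.4, 0.3, -0.9]
gripper_width: 0.996
grasp_force: 0.0
```

Call:
apply_moves(targets=[{"translation": [0.2,-0.43,0],"twist": 0,"hand": 1},{"translation": [0.2,-0.43,0],"twist": 0,"hand": 1},{"translation": [0.2,-0.43,0],"twist": 0,"hand": 1},{"translation": [0,0,0],"twist": 0,"hand": 1}])

```text
time: 3.15
tool_pos: [0.4732, 0.1247, 0.2164]
tool_rot: [-0.001, 1.0, 0.003, -0.0]
contact_force: [0.4, -0.3, 0.1]
gripper_width: 1.004
grasp_force: 0.0
```

```bash
cat >> h.py <<'E'
np.set_printoptions(precision=4,suppress=True)
def look(name,zs,picname=None,crop=None,s=1.3):
    c=get_calibration('wrist');st=state();print('tcp',st['tool_pos'],st['time'])
    if picname: save('wrist',picname,crop,s)
    else: grab_frame('wrist')
    for n,z in zs.items():
        for r in regions_of('wrist',n)[:3]:
            m=r['pixels'].astype(np.uint8);k=max(cv2.findContours(m,0,1)[0],key=len)
            if len(k)<5: continue
            (cx,cy),(w,h),a=cv2.fitEllipse(k)
            print(n,round(r['score'],2),'ell',np.round([cx,cy,w,h,a],1),'area',m.sum(),'xy',ray('wrist',cx,cy,z,c)[:2])
    return c
E
python3 - <<'E'
from h import *
c=look('',{'cup_floor':.084,'index_knob':.116},'w_cup')
print(c['pose'])
E
```

```text
tcp [0.4732 0.1247 0.2164] 3.15
cup_floor 0.68 ell [189.1 100.9 247.5 345.9  93.4] area 63195 xy [0.5404 0.1781]
index_knob 0.9 ell [406.5 180.4  55.4  70.1 110.6] area 3119 xy [ 0.4795 -0.003 ]
[[ 0.0066  0.9578  0.2873  0.5454]
 [-1.      0.0069  0.      0.1236]
 [-0.002  -0.2873  0.9578  0.3741]
 [ 0.      0.      0.      1.    ]]
```

View pics/w_cup.png

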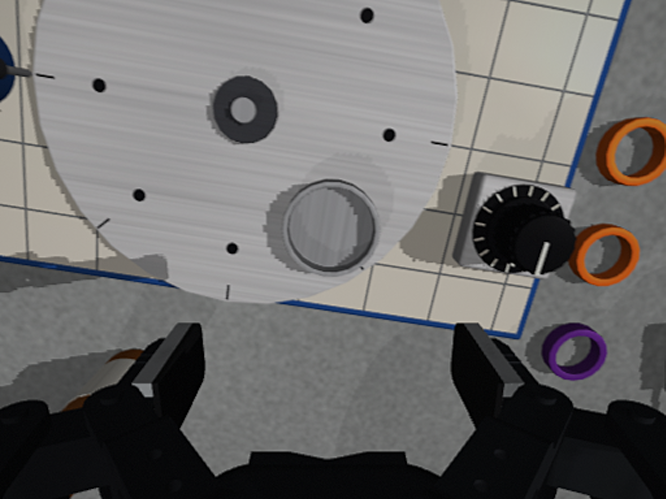

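```bash
python3 - <<'E'
from h import *
g=lambda x,y,z:ray('wrist',x/1.3,y/1.3,z)[:2]
print('cup L R T B outer',g(283,227,.084),g(379,227,.084),g(331,179,.084),g(331,277,.084))
h=g(245,108,.075);k=g(546,242,.116);c=g(331,227.5,.084);print('hub',h,'cup',c,'knob',k)
a=np.degrees
print('yaw knob',a(np.arctan2(*(k-h)[::-1])-np.arctan2(-205,-50)),'yaw cup',a(np.arctan2(*(c-h)[::-1]))+135,np.linalg.norm(k-h),np.linalg.norm(c-h))
for p,z in [((c[0],c[1]),.084)]:print('top px of cup',proj('top',[*p,z]))
E
```

```text
cup L R T B outer [0.4747 0.1505] [0.4748 0.0827] [0.5084 0.1167] [0.4372 0.1165]
hub [0.5546 0.1746] cup [0.4744 0.1166] knob [ 0.4728 -0.0195]
yaw knob -9.151038089706653 yaw cup -9.152652775783451 0.21061287923932778 0.09895182635370497
top px of cup [187.7886 197.9989]
```

Call:
apply_moves(targets=[{"translation": [0.14,0.472,0.05],"twist": 0,"hand": 1},{"translation": [0.14,0.472,0.05],"twist": 0,"hand": 1},{"translation": [0.14,0.472,0.05],"twist": 0,"hand": 1},{"translation": [0.14,0.472,0.05],"twist": 0,"hand": 1},{"translation": [0.14,0.472,0.06],"twist": 0,"hand": 1},{"translation": [0.14,0.472,0.06],"twist": 0,"hand": 1},{"translation": [0.14,0.472,0.06],"twist": 0,"hand": 1},{"translation": [0.13,0.472,0.06],"twist": 0,"hand": 1}])

```text
time: 4.1
tool_pos: [0.5823, -0.261, 0.1731]
tool_rot: [0.0, 1.0, -0.002, 0.0]
contact_force: [0.1, -0.0, 0.4]
gripper_width: 0.998
grasp_force: 0.0
```

Call:
apply_moves(targets=[{"translation": [0,0,0],"twist": 0,"hand": 1}])

```text
time: 4.2
tool_pos: [0.5817, -0.2639, 0.1714]
tool_rot: [0.001, 1.0, -0.004, -0.001]
contact_force: [-1.1, 0.4, -0.6]
gripper_width: 1.002
grasp_force: 0.0
```

```bash
python3 - <<'E'
from h import *
c=look('',{'anvil':.028},'w_anvil')
print(proj('wrist',[.584,-.2535,.033]))
E
```

```text
tcp [ 0.5817 -0.2639  0.1714] 4.2
anvil 0.64 ell [239.9 167.5  54.9  57.   11. ] area 2528 xy [ 0.5886 -0.254 ]
anvil 0.18 ell [343.8 123.2  26.4  78.2  18.4] area 1336 xy [ 0.6289 -0.3492]
[244.4007 173.4102]
```

View pics/w_anvil.png

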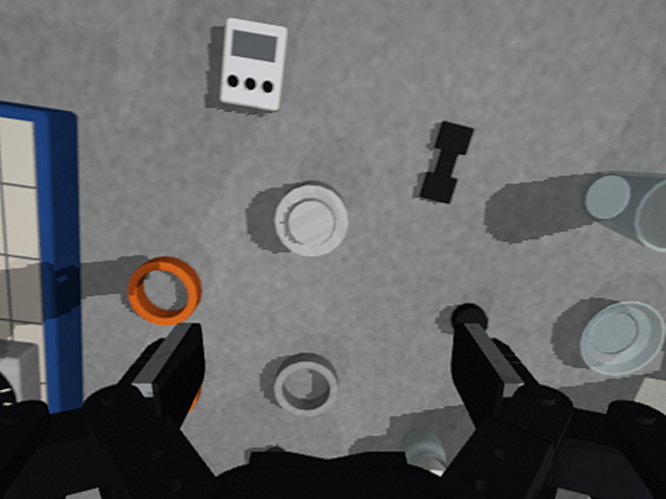

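```bash
python3 - <<'E'
from h import *
g=lambda x,y,z:ray('wrist',x/1.3,y/1.3,z)[:2]
print('anvil L R T B',g(275,220,.028),g(348,220,.028),g(311,184,.028),g(311,256,.028))
print('collar L R T B',g(273,384,.016),g(339,384,.016),g(306,354,.016),g(306,416,.016))
print('step',g(311,222,.033))
E
```

```text
anvil L R T B [ 0.587  -0.2222] [ 0.5868 -0.2755] [ 0.6131 -0.2489] [ 0.5593 -0.2481]
collar L R T B [ 0.4406 -0.2132] [ 0.4404 -0.2698] [ 0.4695 -0.2421] [ 0.4081 -0.2409]
step [ 0.5866 -0.2487]
```

Call:
apply_moves(targets=[{"translation": [0.05,-0.15,0.36],"twist": 0,"hand": 1},{"translation": [0,0,0.45],"twist": 0,"hand": 1},{"translation": [0,0,0.35],"twist": 0,"hand": 1},{"translation": [0,0,0.2],"twist": 0,"hand": 1},{"translation": [0,0,0],"twist": 0,"hand": 1},{"translation": [0,0,0],"twist": 0,"hand": 0.8},{"translation": [0,0,0],"twist": 0,"hand": 0.66}])

```text
time: 5.0
tool_pos: [0.5897, -0.2428, 0.0396]
tool_rot: [0.001, 1.0, 0.0, 0.002]
contact_force: [0.5, -0.5, 1.0]
gripper_width: 0.694
grasp_force: 0.0
```

```bash
python3 - <<'E'
from h import *
save('wrist','w_grip1');s=state();print(s['tool_pos'],s['gripper_width'],s['contact_force'])
E
```

```text
[ 0.5898 -0.2429  0.0396] 0.6625140020849511 [-0.2225 -0.6686 -0.1281]
```

View pics/w_grip1.png

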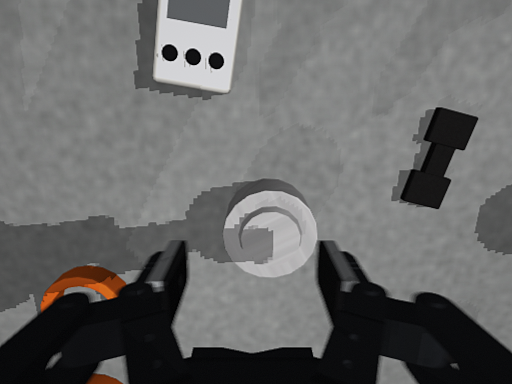

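```bash
python3 - <<'E'
from h import *
s=state();t=s['tool_pos'];print(t)
print('anvil',ray('wrist',270.5,236,.028)[:2])
print('tip proj',proj('wrist',t-[0,0,.022]),'grasp pt',proj('wrist',t-[0,0,.003]),'pt at shoulder',proj('wrist',[t[0],t[1],.028]))
print(ray('wrist',317,236,.028)[:2],ray('wrist',224,236,.028)[:2],ray('wrist',270,189,.028)[:2],ray('wrist',270,277,.028)[:2])
E
```

```text
[ 0.5898 -0.2429  0.0396]
anvil [ 0.5858 -0.2547]
tip proj [249.7016 222.5792] grasp pt [249.534  235.6928] pt at shoulder [249.6141 229.4236]
[ 0.5857 -0.2811] [ 0.5858 -0.2284] [ 0.6134 -0.254 ] [ 0.5595 -0.2549]
```

Call:
apply_moves(targets=[{"translation": [-0.02,0.06,0.03],"twist": 0,"hand": 0.85},{"translation": [-0.02,0.058,0.03],"twist": 0,"hand": 0.85},{"translation": [0,0,0],"twist": 0,"hand": 0.75},{"translation": [0,0,0],"twist": 0,"hand": 0.65},{"translation": [0,0,0],"twist": 0,"hand": 0.5},{"translation": [0,0,0],"twist": 0,"hand": 0.4},{"translation": [0,0,0],"twist": 0,"hand": 0.3},{"translation": [0,0,0],"twist": 0,"hand": 0.3}])

```text
time: 5.85
tool_pos: [0.5843, -0.2539, 0.0307]
tool_rot: [-0.0, 1.0, -0.0, 0.0]
contact_force: [0.0, 0.4, 0.6]
gripper_width: 0.299
grasp_force: 0.0
```

```bash
python3 - <<'E'
from h import *
c=look('',{'anvil':.028},'w_grip2');s=state();print(s['gripper_width'],s['grasp_force'],s['contact_force'])
E
```

```text
tcp [ 0.5843 -0.2539  0.0307] 5.85
anvil 0.91 ell [250.  222.9  92.5 102.5 178.2] area 7253 xy [ 0.5918 -0.2542]
anvil 0.61 ell [451.5 327.9   5.4  29.6 124. ] area 119 xy [ 0.5256 -0.3726]
0.2966144405652331 0.0 [ 0.1499 -0.0904  0.2705]
```

View pics/w_grip2.png

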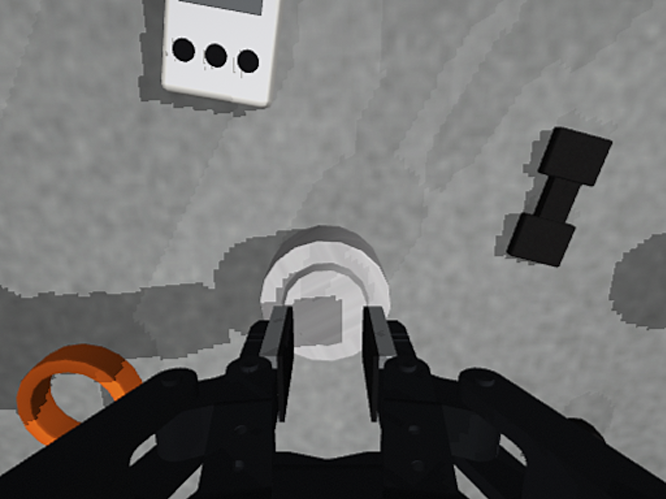

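Call:
apply_moves(targets=[{"translation": [0,0,0],"twist": 0,"hand": 0.85},{"translation": [0,0,0],"twist": 0,"hand": 0.85},{"translation": [0,0,0],"twist": 0,"hand": 0.85},{"translation": [0.01,0,0.04],"twist": 0,"hand": 0.85},{"translation": [0,0,0.04],"twist": 0,"hand": 0.85},{"translation": [0,0,0.04],"twist": 0,"hand": 0.85},{"translation": [0,0,0],"twist": 0,"hand": 0.85}])

```text
time: 6.65
tool_pos: [0.5846, -0.2536, 0.0175]
tool_rot: [-0.001, 1.0, -0.0, -0.001]
contact_force: [0.1, 0.2, -0.1]
gripper_width: 0.853
grasp_force: 0.0
```

Call:
apply_moves(targets=[{"translation": [0,0,0.04],"twist": 0,"hand": 0.85},{"translation": [0,0,0.04],"twist": 0,"hand": 0.85},{"translation": [0,0,0],"twist": 0,"hand": 0.85},{"translation": [0,0,0],"twist": 0,"hand": 0.6},{"translation": [0,0,0],"twist": 0,"hand": 0.5},{"translation": [0,0,0],"twist": 0,"hand": 0.5}])

```text
time: 7.25
tool_pos: [0.586, -0.2544, 0.0116]
tool_rot: [0.0, 1.0, -0.0, 0.001]
contact_force: [0.9, -0.5, 1.2]
gripper_width: 0.501
grasp_force: 0.9
```

```bash
python3 - <<'E'
from h import *
save('wrist','w_grip3');s=state();print(s['gripper_width'],s['grasp_force'],s['contact_force'],s['tool_pos'])
E
```

```text
0.49680189732400337 1.3594427320640534 [-0.1955 -0.6208  2.6816] [ 0.586  -0.2544  0.0116]
```

View pics/w_grip3.png

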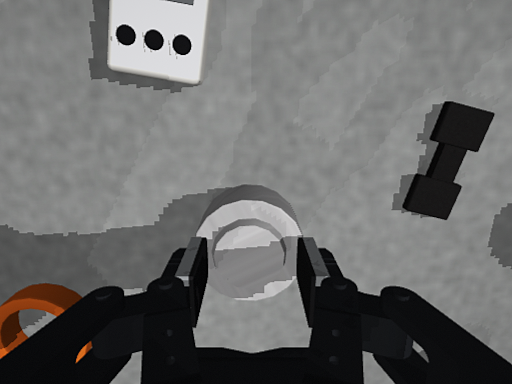

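Call:
apply_moves(targets=[{"translation": [0,0,0],"twist": 0,"hand": 0.85},{"translation": [0,0,0],"twist": 0,"hand": 0.85},{"translation": [0,0,0.05],"twist": 0,"hand": 0.85},{"translation": [0,0,0.06],"twist": 0,"hand": 0.85},{"translation": [0,0,0.06],"twist": 0,"hand": 0.85},{"translation": [0,0,0],"twist": 0,"hand": 0.7},{"translation": [0,0,0],"twist": 0,"hand": 0.5},{"translation": [0,0,0],"twist": 0,"hand": 0.4}])

```text
time: 8.1
tool_pos: [0.5852, -0.2539, -0.0065]
tool_rot: [-0.0, 1.0, -0.0, -0.0]
contact_force: [-0.1, -0.2, -2.6]
gripper_width: 0.608
grasp_force: 62.8
```

Call:
apply_moves(targets=[{"translation": [0,0,0],"twist": 0,"hand": 0.3},{"translation": [0,0,0],"twist": 0,"hand": 0.3},{"translation": [0,0,0],"twist": 0,"hand": 0.3}])

```text
time: 8.4
tool_pos: [0.5851, -0.2539, -0.0065]
tool_rot: [-0.0, 1.0, -0.0, -0.0]
contact_force: [0.1, 0.1, -2.8]
gripper_width: 0.612
grasp_force: 62.8
```

Call:
apply_moves(targets=[{"translation": [0,0,-0.2],"twist": 0,"hand": 0.3},{"translation": [0,0,-0.45],"twist": 0,"hand": 0.3},{"translation": [0,0,-0.45],"twist": 0,"hand": 0.3},{"translation": [0,0,-0.45],"twist": 0,"hand": 0.3},{"translation": [-0.1,-0.3,-0.38],"twist": 0,"hand": 0.3},{"translation": [-0.19,-0.43,-0.13],"twist": 0,"hand": 0.3},{"translation": [-0.19,-0.43,0],"twist": 0,"hand": 0.3},{"translation": [-0.19,-0.43,0],"twist": 0,"hand": 0.3}])

```text
time: 9.2
tool_pos: [0.5178, -0.0938, 0.2008]
tool_rot: [0.0, 1.0, -0.0, 0.001]
contact_force: [1.0, 0.5, -2.8]
gripper_width: 0.608
grasp_force: 63.5
```

Call:
apply_moves(targets=[{"translation": [-0.19,-0.43,0],"twist": 0,"hand": 0.3},{"translation": [-0.19,-0.43,0],"twist": 0,"hand": 0.3},{"translation": [-0.19,-0.43,0],"twist": 0,"hand": 0.3},{"translation": [-0.19,-0.43,0],"twist": 0,"hand": 0.3},{"translation": [-0.12,-0.3,0],"twist": 0,"hand": 0.3},{"translation": [0,-0.15,0],"twist": 0,"hand": 0.3},{"translation": [0,0,0],"twist": 0,"hand": 0.3},{"translation": [0,0,0],"twist": 0,"hand": 0.3}])

```text
time: 10.0
tool_pos: [0.4303, 0.1218, 0.1997]
tool_rot: [0.0, 1.0, 0.0, 0.0]
contact_force: [-0.3, 0.1, -1.4]
gripper_width: 0.609
grasp_force: 63.5
```

Call:
apply_moves(targets=[{"translation": [0,0,0],"twist": 0,"hand": 0.3},{"translation": [0,0,0],"twist": 0,"hand": 0.3}])

```text
time: 10.2
tool_pos: [0.4306, 0.1212, 0.1996]
tool_rot: [0.0, 1.0, -0.001, -0.0]
contact_force: [0.2, 0.8, -2.0]
gripper_width: 0.611
grasp_force: 63.5
```

```bash
python3 - <<'E'
from h import *
c=look('',{'anvil':.23,'cup_floor':.084},'w_cup2',s=1.4);s=state();print(s['gripper_width'],s['grasp_force'],s['contact_force'],s['joint_vel'])
E
```

```text
tcp [0.4306 0.1212 0.1996] 10.2
anvil 0.73 ell [251.3 258.  123.4 131.9   0.3] area 12941 xy [0.435  0.1201]
cup_floor 0.9 ell [179.8  84.  210.4 378.9  91.1] area 56055 xy [0.5116 0.1773]
0.6082129373261815 63.53514790534973 [ 0.1218  0.0356 -0.9265] [ 0.0047 -0.0008  0.0003  0.0015  0.0001  0.0009]
```

View pics/w_cup2.png

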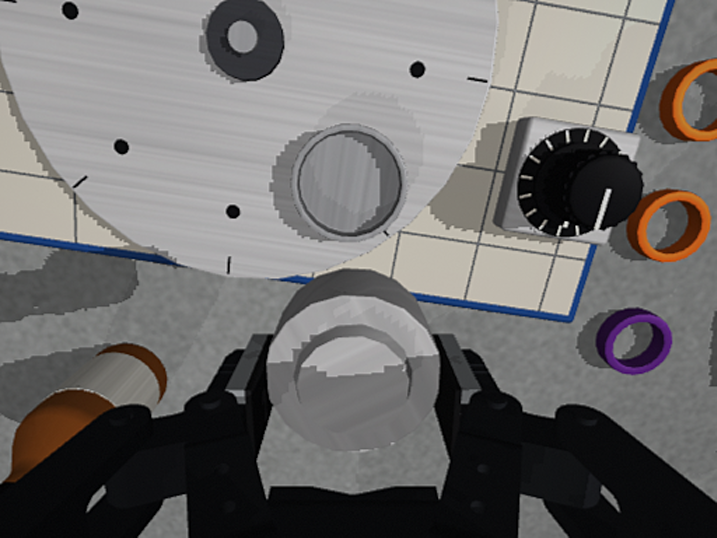

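```bash
python3 - <<'E'
from h import *
c=get_calibration('wrist')
g=lambda x,y,z:ray('wrist',x/1.4,y/1.4,z,c)[:2]
L,R,T,B=g(291,182,.084),g(406,182,.084),g(348.5,122,.084),g(348.5,242,.084)
print(L,R,T,B,'cup',(L[1]+R[1])/2,(T[0]+B[0])/2)
L,R,T,B=g(267,374,.234),g(440,374,.234),g(353.5,297,.234),g(353.5,451,.234)
print('anvil',L,R,T,B)
h=g(244,38,.075);k=g(607,190,.116);cu=np.array([(T[0]+B[0])/2,0])
print('hub',h,'knob',k, state()['tool_pos'])
a=np.arctan2(*(k-h)[::-1])-np.arctan2(-205,-50);print(np.degrees(a),np.linalg.norm(k-h));th=a-np.radians(135);print('cup model',h+.1004*np.array([np.cos(th),np.sin(th)]))
E
```

```text
[0.4753 0.1567] [0.4752 0.0885] [0.5091 0.1225] [0.4388 0.1227] cup 0.12260400781875845 0.4739452939003699
anvil [0.4328 0.1462] [0.4327 0.0936] [0.4576 0.1199] [0.405  0.1199]
hub [0.5543 0.1811] knob [ 0.4742 -0.0137] [0.4305 0.1214 0.1997]
-8.643748855984292 0.21063511678543265
cup model [0.4734 0.1216]
```

Call:
apply_moves(targets=[{"translation": [0.22,-0.01,0],"twist": 0,"hand": 0.3},{"translation": [0.205,-0.008,0.3],"twist": 0,"hand": 0.3},{"translation": [0,0,0.4],"twist": 0,"hand": 0.3},{"translation": [0,0,0.3],"twist": 0,"hand": 0.3},{"translation": [0,0,0.1],"twist": 0,"hand": 0.3},{"translation": [0,0,0],"twist": 0,"hand": 0.3},{"translation": [0,0,0],"twist": 0,"hand": 0.3}])

```text
time: 11.05
tool_pos: [0.4741, 0.1238, 0.0914]
tool_rot: [-0.0, 1.0, -0.0, 0.001]
contact_force: [0.4, -0.1, -1.7]
gripper_width: 0.608
grasp_force: 63.6
```

Call:
apply_moves(targets=[{"translation": [0,0,0.06],"twist": 0,"hand": 0.3},{"translation": [0,0,0.06],"twist": 0,"hand": 0.3},{"translation": [0,0,0],"twist": 0,"hand": 0.3},{"translation": [0,0,0],"twist": 0,"hand": 0.3}])

```text
time: 11.45
tool_pos: [0.4729, 0.1238, 0.0778]
tool_rot: [-0.0, 1.0, -0.0, 0.0]
contact_force: [0.7, -0.3, -2.3]
gripper_width: 0.61
grasp_force: 63.6
```

Call:
apply_moves(targets=[{"translation": [0,0,0.03],"twist": 0,"hand": 0.3},{"translation": [0,0,0.03],"twist": 0,"hand": 0.3},{"translation": [0,0,0.03],"twist": 0,"hand": 0.3},{"translation": [0,0,0.02],"twist": 0,"hand": 0.3},{"translation": [0,0,0],"twist": 0,"hand": 0.3},{"translation": [0,0,0],"twist": 0,"hand": 0.3}])

```text
time: 12.05
tool_pos: [0.4729, 0.1238, 0.0666]
tool_rot: [0.0, 1.0, -0.0, -0.0]
contact_force: [-0.1, 0.5, -2.4]
gripper_width: 0.609
grasp_force: 63.8
```

Call:
apply_moves(targets=[{"translation": [0,0,0.01],"twist": 0,"hand": 0.3},{"translation": [0,0,0.01],"twist": 0,"hand": 0.3},{"translation": [0,0,0],"twist": 0,"hand": 0.3}])

```text
time: 12.35
tool_pos: [0.4732, 0.1237, 0.0661]
tool_rot: [0.0, 1.0, 0.0, -0.0]
contact_force: [-4.0, -0.7, 5.5]
gripper_width: 0.61
grasp_force: 68.2
```

Call:
apply_moves(targets=[{"translation": [0,0,0],"twist": 0,"hand": 0.66},{"translation": [0,0,0],"twist": 0,"hand": 0.72},{"translation": [0,0,0],"twist": 0,"hand": 0.85},{"translation": [0,0,-0.1],"twist": 0,"hand": 0.85},{"translation": [0,0,-0.3],"twist": 0,"hand": 0.85},{"translation": [-0.2,0,-0.4],"twist": 0,"hand": 0.85},{"translation": [-0.2,0,-0.4],"twist": 0,"hand": 0.85},{"translation": [0,0,-0.15],"twist": 0,"hand": 0.85}])

```text
time: 13.15
tool_pos: [0.4338, 0.1243, 0.2053]
tool_rot: [-0.001, 1.0, 0.0, 0.004]
contact_force: [1.9, -0.8, 0.2]
gripper_width: 0.853
grasp_force: 0.0
```

Call:
apply_moves(targets=[{"translation": [0,0,0],"twist": 0,"hand": 0.85},{"translation": [0,0,0],"twist": 0,"hand": 0.85},{"translation": [0,0,0],"twist": 0,"hand": 0.85}])

```text
time: 13.45
tool_pos: [0.432, 0.1236, 0.1972]
tool_rot: [0.0, 1.0, -0.0, -0.002]
contact_force: [0.6, -1.2, -0.5]
gripper_width: 0.849
grasp_force: 0.0
```

```bash
cat >> h.py <<'E'
def arcs(z,xy,r,tag,cam='wrist',span=.008):
    """fit circle radius r at height z near xy: maximise radial gradient along projected circle"""
    c=get_calibration(cam);g=cv2.GaussianBlur(cv2.cvtColor(grab_frame(cam),cv2.COLOR_RGB2GRAY),(0,0),0.8).astype(np.float32)
    th=np.linspace(0,2*np.pi,120,endpoint=False);best=[]
    def smp(x,y,rr):
        P=np.array([proj(cam,[x+rr*np.cos(t),y+rr*np.sin(t),z],c) for t in th],np.float32)
        return cv2.remap(g,P[:,0].reshape(-1,1),P[:,1].reshape(-1,1),cv2.INTER_LINEAR).ravel()
    for x in np.arange(xy[0]-span,xy[0]+span+1e-6,.001):
        for y in np.arange(xy[1]-span,xy[1]+span+1e-6,.001):
            best.append((np.median(np.abs(smp(x,y,r+.0015)-smp(x,y,r-.0015))),x,y))
    best.sort(reverse=True);b=np.array(best[:6]);print(tag,b[0],'mean top6',b[:,1:].mean(0))
E
python3 - <<'E'
from h import *
st=state();print(st['tool_pos'],st['gripper_width'])
arcs(.100,[.473,.123],.027,'shoulder')
arcs(.105,[.473,.123],.0165,'step top')
arcs(.084,[.474,.122],.035,'rim')
r=[(x['score'],x['point']) for x in recognise('wrist','anvil')];print(r)
E
```

```text
[0.432  0.1236 0.1972] 0.8490738349235947
shoulder [96.3086  0.476   0.122 ] mean top6 [0.475  0.1225]
step top [34.9341  0.475   0.127 ] mean top6 [0.4748 0.1255]
rim [34.1177  0.472   0.13  ] mean top6 [0.4723 0.1287]
[(0.94, [0.4743, 0.1247, 0.0972])]
```

Call:
apply_moves(targets=[{"translation": [0.06,0.46,0],"twist": 0,"hand": 0.85},{"translation": [0.06,0.46,0],"twist": 0,"hand": 0.85},{"translation": [0.06,0.46,0],"twist": 0,"hand": 0.85},{"translation": [0.06,0.46,0],"twist": 0,"hand": 0.85},{"translation": [0.06,0.46,0],"twist": 0,"hand": 0.85},{"translation": [0.06,0.46,0.05],"twist": 0,"hand": 0.85},{"translation": [0.06,0.46,0.1],"twist": 0,"hand": 0.85},{"translation": [0.06,0.46,0.1],"twist": 0,"hand": 0.8}])

```text
time: 14.45
tool_pos: [0.4807, -0.2463, 0.1739]
tool_rot: [-0.0, 1.0, -0.0, -0.0]
contact_force: [1.1, 1.0, 0.8]
gripper_width: 0.803
grasp_force: 0.0
```

Call:
apply_moves(targets=[{"translation": [0.06,0.46,0.1],"twist": 0,"hand": 0.7},{"translation": [0.06,0.46,0.1],"twist": 0,"hand": 0.7},{"translation": [0.04,0.4,0.2],"twist": 0,"hand": 0.7},{"translation": [0,0,0.2],"twist": 0,"hand": 0.7},{"translation": [0,0,0],"twist": 0,"hand": 0.7},{"translation": [0,0,0],"twist": 0,"hand": 0.7},{"translation": [0,0,0],"twist": 0,"hand": 0.7}])

```text
time: 15.15
tool_pos: [0.4974, -0.3759, 0.1159]
tool_rot: [0.001, 1.0, 0.0, 0.001]
contact_force: [0.2, 0.1, 0.9]
gripper_width: 0.705
grasp_force: 0.0
```

```bash
python3 - <<'E'
from h import *
c=look('',{'button':.0125,'collar':.016})
arcs(.0125,[.496,-.381],.0145,'button')
E
```

```text
tcp [ 0.4974 -0.3759  0.1159] 15.15
button 0.86 ell [259.5 186.8  33.3  34.3 166.1] area 945 xy [ 0.4967 -0.3836]
collar 0.74 ell [104.9 250.6  61.6  67.4  94.8] area 2323 xy [ 0.4397 -0.2489]
collar 0.72 ell [  5.4 331.   14.7  24.6   2.4] area 246 xy [ 0.3557 -0.1439]
button [101.833   0.496  -0.384] mean top6 [ 0.496  -0.3835]
```

Call:
apply_moves(targets=[{"translation": [-0.01,0.078,0.3],"twist": 0,"hand": 0.6},{"translation": [0,0,0.4],"twist": 0,"hand": 0.6},{"translation": [0,0,0.3],"twist": 0,"hand": 0.6},{"translation": [0,0,0.15],"twist": 0,"hand": 0.6},{"translation": [0,0,0.07],"twist": 0,"hand": 0.6},{"translation": [0,0,0.03],"twist": 0,"hand": 0.6},{"translation": [0,0,0],"twist": 0,"hand": 0.55},{"translation": [0,0,0],"twist": 0,"hand": 0.5}])

```text
time: 16.15
tool_pos: [0.4969, -0.385, -0.0084]
tool_rot: [0.001, 1.0, -0.0, 0.001]
contact_force: [0.4, 0.4, 0.1]
gripper_width: 0.5
grasp_force: 0.0
```

Call:
apply_moves(targets=[{"translation": [0,0,0],"twist": 0,"hand": 0.4},{"translation": [0,0,0],"twist": 0,"hand": 0.3},{"translation": [0,0,0],"twist": 0,"hand": 0.25},{"translation": [0,0,0],"twist": 0,"hand": 0.2},{"translation": [0,0,0],"twist": 0,"hand": 0.2}])

```text
time: 16.65
tool_pos: [0.4966, -0.3848, -0.0085]
tool_rot: [0.001, 1.0, -0.0, 0.001]
contact_force: [-1.0, 0.7, 5.4]
gripper_width: 0.3
grasp_force: 58.6
```

Call:
apply_moves(targets=[{"translation": [0,0,-0.1],"twist": 0,"hand": 0.2},{"translation": [0,0,-0.3],"twist": 0,"hand": 0.2},{"translation": [0,0,-0.45],"twist": 0,"hand": 0.2},{"translation": [0,-0.1,-0.45],"twist": 0,"hand": 0.2},{"translation": [-0.02,-0.3,-0.35],"twist": 0,"hand": 0.2},{"translation": [-0.02,-0.45,-0.15],"twist": 0,"hand": 0.2},{"translation": [-0.02,-0.48,0],"twist": 0,"hand": 0.2},{"translation": [-0.02,-0.48,0],"twist": 0,"hand": 0.2}])

```text
time: 17.45
tool_pos: [0.4879, -0.2018, 0.1714]
tool_rot: [0.001, 1.0, -0.001, 0.001]
contact_force: [0.7, 1.2, -0.6]
gripper_width: 0.296
grasp_force: 59.0
```

Call:
apply_moves(targets=[{"translation": [-0.02,-0.48,0],"twist": 0,"hand": 0.2},{"translation": [-0.02,-0.48,0],"twist": 0,"hand": 0.2},{"translation": [-0.02,-0.48,0],"twist": 0,"hand": 0.2},{"translation": [-0.02,-0.48,0],"twist": 0,"hand": 0.2},{"translation": [-0.02,-0.48,0],"twist": 0,"hand": 0.2},{"translation": [-0.02,-0.48,0],"twist": 0,"hand": 0.2},{"translation": [-0.01,-0.3,0],"twist": 0,"hand": 0.2},{"translation": [0,-0.1,0],"twist": 0,"hand": 0.2}])

```text
time: 18.25
tool_pos: [0.4743, 0.1275, 0.1701]
tool_rot: [-0.0, 1.0, 0.002, 0.0]
contact_force: [-0.2, -0.2, -0.0]
gripper_width: 0.297
grasp_force: 59.1
```

Call:
apply_moves(targets=[{"translation": [0,0,0],"twist": 0,"hand": 0.2},{"translation": [0,0,0],"twist": 0,"hand": 0.2}])

```text
time: 18.45
tool_pos: [0.475, 0.1242, 0.1698]
tool_rot: [0.0, 1.0, -0.0, 0.0]
contact_force: [0.3, 0.4, -0.5]
gripper_width: 0.299
grasp_force: 59.1
```

```bash
python3 - <<'E'
from h import *
st=state();print(st['tool_pos'])
arcs(.100,[.475,.123],.027,'shoulder',span=.006)
arcs(.191,[.475,.124],.0145,'button',span=.006)
look('',{'anvil':.1,'button':.191})
E
```

```text
[0.475  0.1242 0.1698]
shoulder [86.0146  0.474   0.122 ] mean top6 [0.4747 0.1222]
button [52.126  0.477  0.121] mean top6 [0.4762 0.1225]
tcp [0.4751 0.1237 0.1697] 18.55
anvil 0.76 ell [251.2 192.1  71.3  72.6  95.8] area 4112 xy [0.4796 0.1229]
anvil 0.31 ell [ 65.1 312.6  18.4 103.7  54. ] area 1286 xy [0.3766 0.276 ]
anvil 0.28 ell [251.4 254.4  56.3  64.8 175.7] area 2946 xy [0.4293 0.1229]
button 0.84 ell [251.2 254.1  57.1  63.5 176.9] area 2929 xy [0.4767 0.1227]
```

Call:
apply_moves(targets=[{"translation": [-0.01,0,0.25],"twist": 0,"hand": 0.2},{"translation": [0,0,0.25],"twist": 0,"hand": 0.2},{"translation": [0,0,0.12],"twist": 0,"hand": 0.2},{"translation": [0,0,0.04],"twist": 0,"hand": 0.2},{"translation": [0,0,0.03],"twist": 0,"hand": 0.2},{"translation": [0,0,0],"twist": 0,"hand": 0.2},{"translation": [0,0,0],"twist": 0,"hand": 0.2}])

```text
time: 19.4
tool_pos: [0.4747, 0.1251, 0.1019]
tool_rot: [-0.0, 1.0, -0.0, 0.001]
contact_force: [-0.3, -0.3, -0.3]
gripper_width: 0.299
grasp_force: 59.1
```

Call:
apply_moves(targets=[{"translation": [-0.005,0.01,0.02],"twist": 0,"hand": 0.2},{"translation": [0,0,0.02],"twist": 0,"hand": 0.2},{"translation": [0,0,0.01],"twist": 0,"hand": 0.2},{"translation": [0,0,0],"twist": 0,"hand": 0.2},{"translation": [0,0,0],"twist": 0,"hand": 0.2}])

```text
time: 19.9
tool_pos: [0.4737, 0.1239, 0.0964]
tool_rot: [0.0, 1.0, -0.0, 0.0]
contact_force: [-1.9, -1.5, 5.4]
gripper_width: 0.295
grasp_force: 59.5
```

Call:
apply_moves(targets=[{"translation": [0,0,0],"twist": 0,"hand": 0.35},{"translation": [0,0,0],"twist": 0,"hand": 0.4},{"translation": [0,0,0],"twist": 0,"hand": 0.5},{"translation": [0,0,0],"twist": 0,"hand": 0.6},{"translation": [0,0,-0.1],"twist": 0,"hand": 0.6},{"translation": [0,0,-0.3],"twist": 0,"hand": 0.7},{"translation": [-0.2,0,-0.4],"twist": 0,"hand": 0.85},{"translation": [-0.2,0,-0.2],"twist": 0,"hand": 0.85}])

```text
time: 20.7
tool_pos: [0.4346, 0.1242, 0.2002]
tool_rot: [-0.0, 1.0, -0.0, 0.003]
contact_force: [0.4, -0.5, 0.9]
gripper_width: 0.848
grasp_force: 0.0
```

Call:
apply_moves(targets=[{"translation": [0,0,0],"twist": 0,"hand": 0.85},{"translation": [0,0,0],"twist": 0,"hand": 0.85},{"translation": [0,0,0],"twist": 0,"hand": 0.85}])

```text
time: 21.0
tool_pos: [0.433, 0.1239, 0.1944]
tool_rot: [0.0, 1.0, -0.0, -0.001]
contact_force: [-0.2, -0.2, 0.1]
gripper_width: 0.851
grasp_force: 0.0
```

```bash
python3 - <<'E'
from h import *
look('',{'anvil':.1,'button':.1175})
arcs(.100,[.475,.123],.027,'shoulder',span=.006)
arcs(.1175,[.475,.123],.0145,'button',span=.006)
E
```

```text
tcp [0.433  0.1239 0.1944] 21.0
button 0.84 ell [251.4 141.5  39.1  40.1 150.8] area 1287 xy [0.4734 0.123 ]
shoulder [83.356  0.475  0.123] mean top6 [0.475  0.1225]
button [137.9111   0.473    0.123 ] mean top6 [0.4725 0.123 ]
```

Call:
apply_moves(targets=[{"translation": [0,0.45,0],"twist": 0,"hand": 0.9},{"translation": [0,0.46,0],"twist": 0,"hand": 0.9},{"translation": [0,0.46,0],"twist": 0,"hand": 0.9},{"translation": [0,0.46,0],"twist": 0,"hand": 0.9},{"translation": [0.01,0.46,0.05],"twist": 0,"hand": 0.9},{"translation": [0.01,0.46,0.18],"twist": 0,"hand": 0.9},{"translation": [0.01,0.46,0.18],"twist": 0,"hand": 0.9},{"translation": [0.01,0.46,0.18],"twist": 0,"hand": 0.9}])

```text
time: 22.05
tool_pos: [0.437, -0.2451, 0.1358]
tool_rot: [-0.0, 1.0, -0.0, 0.0]
contact_force: [-0.1, -0.6, 0.2]
gripper_width: 0.905
grasp_force: 0.0
```

Call:
apply_moves(targets=[{"translation": [0,0.04,0.2],"twist": 0,"hand": 0.9},{"translation": [0,0,0],"twist": 0,"hand": 0.9},{"translation": [0,0,0],"twist": 0,"hand": 0.9},{"translation": [0,0,0],"twist": 0,"hand": 0.9}])

```text
time: 22.45
tool_pos: [0.438, -0.2466, 0.1178]
tool_rot: [0.0, 1.0, 0.001, 0.001]
contact_force: [0.2, 0.7, -0.8]
gripper_width: 0.898
grasp_force: 0.0
```

```bash
python3 - <<'E'
from h import *
look('',{'collar':.016})
arcs(.016,[.437,-.247],.028,'outer')
arcs(.016,[.437,-.247],.0205,'inner')
im=grab_frame('wrist');u,v=proj('wrist',[.437+.024,-.247,.016]).astype(int);print(im[v-1:v+2,u-1:u+2].reshape(-1,3).mean(0))
E
```

```text
tcp [ 0.438  -0.2466  0.1178] 22.45
collar 0.87 ell [249.4 186.3  64.7  65.4 157.7] area 1857 xy [ 0.4382 -0.2458]
collar 0.61 ell [106.1 188.1  64.2  69.5 103.7] area 2233 xy [ 0.4365 -0.1269]
collar 0.57 ell [102.6  73.9  72.8  83.3 130.8] area 2960 xy [ 0.5256 -0.1355]
outer [49.875  0.435 -0.247] mean top6 [ 0.4347 -0.2467]
inner [68.3877  0.436  -0.246 ] mean top6 [ 0.4358 -0.2462]
[162.3333 162.2222 165.3333]
```

Call:
apply_moves(targets=[{"translation": [-0.02,0,0.35],"twist": 0,"hand": 0.9},{"translation": [0,0,0.4],"twist": 0,"hand": 0.9},{"translation": [0,0,0.3],"twist": 0,"hand": 0.9},{"translation": [0,0,0.15],"twist": 0,"hand": 0.9},{"translation": [0,0,0.08],"twist": 0,"hand": 0.85},{"translation": [0,0,0.03],"twist": 0,"hand": 0.8},{"translation": [0,0,0],"twist": 0,"hand": 0.75},{"translation": [0,0,0],"twist": 0,"hand": 0.7}])

```text
time: 23.5
tool_pos: [0.4362, -0.2474, -0.013]
tool_rot: [0.0, 1.0, -0.0, 0.001]
contact_force: [0.6, 0.2, -0.1]
gripper_width: 0.703
grasp_force: 0.4
```

Call:
apply_moves(targets=[{"translation": [0,0,0],"twist": 0,"hand": 0.6},{"translation": [0,0,0],"twist": 0,"hand": 0.5},{"translation": [0,0,0],"twist": 0,"hand": 0.45},{"translation": [0,0,0],"twist": 0,"hand": 0.45}])

```text
time: 23.9
tool_pos: [0.4363, -0.2475, -0.0121]
tool_rot: [0.0, 1.0, -0.0, 0.001]
contact_force: [-3.3, 2.8, 6.8]
gripper_width: 0.632
grasp_force: 61.4
```

Call:
apply_moves(targets=[{"translation": [0,0,-0.1],"twist": 0,"hand": 0.45},{"translation": [0,0,-0.4],"twist": 0,"hand": 0.45},{"translation": [0,0,-0.47],"twist": 0,"hand": 0.45},{"translation": [0,0,-0.47],"twist": 0,"hand": 0.45},{"translation": [0.02,-0.3,-0.38],"twist": 0,"hand": 0.45},{"translation": [0.05,-0.45,-0.1],"twist": 0,"hand": 0.45},{"translation": [0.05,-0.48,0],"twist": 0,"hand": 0.45},{"translation": [0.05,-0.48,0],"twist": 0,"hand": 0.45}])

```text
time: 24.7
tool_pos: [0.4528, -0.0748, 0.1797]
tool_rot: [0.001, 1.0, -0.001, 0.002]
contact_force: [0.0, 1.0, -1.0]
gripper_width: 0.627
grasp_force: 63.8
```

Call:
apply_moves(targets=[{"translation": [0.05,-0.48,0],"twist": 0,"hand": 0.45},{"translation": [0.05,-0.48,0],"twist": 0,"hand": 0.45},{"translation": [0.05,-0.48,0],"twist": 0,"hand": 0.45},{"translation": [0.04,-0.4,0],"twist": 0,"hand": 0.45},{"translation": [0.02,-0.16,0],"twist": 0,"hand": 0.45},{"translation": [0,0,0],"twist": 0,"hand": 0.45},{"translation": [0,0,0],"twist": 0,"hand": 0.45},{"translation": [0,0,0],"twist": 0,"hand": 0.45}])

```text
time: 25.5
tool_pos: [0.4734, 0.1231, 0.178]
tool_rot: [0.0, 1.0, -0.001, 0.0]
contact_force: [0.8, 0.4, -1.7]
gripper_width: 0.625
grasp_force: 63.8
```

```bash
python3 - <<'E'
from h import *
st=state();t=st['tool_pos'];print(t,st['gripper_width'],st['contact_force'])
arcs(t[2]+.0281,t[:2],.0205,'collar inner',span=.006)
arcs(t[2]+.0281,t[:2],.028,'collar outer',span=.006)
arcs(.1,[.4745,.123],.027,'shoulder',span=.006)
arcs(.1175,[.4735,.123],.0145,'button',span=.006)
E
```

```text
[0.4734 0.1231 0.178 ] 0.6246112500827137 [ 0.7973  0.405  -1.7228]
collar inner [44.7715  0.4734  0.1221] mean top6 [0.474 0.123]
collar outer [51.6133  0.4734  0.1221] mean top6 [0.4737 0.1218]
shoulder [72.0488  0.4745  0.123 ] mean top6 [0.4757 0.122 ]
button [50.7061  0.4745  0.123 ] mean top6 [0.4763 0.1223]
```

Call:
apply_moves(targets=[{"translation": [0.01,-0.005,0.25],"twist": 0,"hand": 0.45},{"translation": [0,0,0.25],"twist": 0,"hand": 0.45},{"translation": [0,0,0.13],"twist": 0,"hand": 0.45},{"translation": [0,0,0.05],"twist": 0,"hand": 0.45},{"translation": [0,0,0],"twist": 0,"hand": 0.45},{"translation": [0,0,0],"twist": 0,"hand": 0.45},{"translation": [0,0,0],"twist": 0,"hand": 0.45}])

```text
time: 26.4
tool_pos: [0.4754, 0.1246, 0.1112]
tool_rot: [-0.0, 1.0, -0.0, 0.001]
contact_force: [0.3, -0.2, -1.0]
gripper_width: 0.623
grasp_force: 63.8
```

Call:
apply_moves(targets=[{"translation": [-0.008,0.008,0.04],"twist": 0,"hand": 0.45},{"translation": [0,0,0.04],"twist": 0,"hand": 0.45},{"translation": [0,0,0.04],"twist": 0,"hand": 0.45},{"translation": [0,0,0],"twist": 0,"hand": 0.45},{"translation": [0,0,0],"twist": 0,"hand": 0.45}])

```text
time: 26.9
tool_pos: [0.4734, 0.1237, 0.0974]
tool_rot: [0.0, 1.0, -0.0, -0.0]
contact_force: [-0.1, 0.1, -2.3]
gripper_width: 0.627
grasp_force: 63.8
```

Call:
apply_moves(targets=[{"translation": [0,0,0.03],"twist": 0,"hand": 0.45},{"translation": [0,0,0.03],"twist": 0,"hand": 0.45},{"translation": [0,0,0],"twist": 0,"hand": 0.45},{"translation": [0,0,0],"twist": 0,"hand": 0.45}])

```text
time: 27.3
tool_pos: [0.4734, 0.1237, 0.0915]
tool_rot: [0.0, 1.0, -0.0, -0.0]
contact_force: [-0.2, 0.4, -0.9]
gripper_width: 0.626
grasp_force: 63.8
```

Call:
apply_moves(targets=[{"translation": [0,0,0.02],"twist": 0,"hand": 0.45},{"translation": [0,0,0.015],"twist": 0,"hand": 0.45},{"translation": [0,0,0],"twist": 0,"hand": 0.45},{"translation": [0,0,0],"twist": 0,"hand": 0.45}])

```text
time: 27.7
tool_pos: [0.4735, 0.1237, 0.0882]
tool_rot: [0.0, 1.0, -0.0, -0.0]
contact_force: [-0.2, 0.1, -1.2]
gripper_width: 0.626
grasp_force: 63.9
```

Call:
apply_moves(targets=[{"translation": [0,0,0.01],"twist": 0,"hand": 0.45},{"translation": [0,0,0.01],"twist": 0,"hand": 0.45},{"translation": [0,0,0],"twist": 0,"hand": 0.45}])

```text
time: 28.0
tool_pos: [0.474, 0.1234, 0.0879]
tool_rot: [0.0, 1.0, 0.0, 0.0]
contact_force: [-3.7, -1.3, 7.2]
gripper_width: 0.626
grasp_force: 64.6
```

Call:
apply_moves(targets=[{"translation": [0,0,0],"twist": 0,"hand": 0.67},{"translation": [0,0,0],"twist": 0,"hand": 0.75},{"translation": [0,0,0],"twist": 0,"hand": 0.85},{"translation": [0,0,-0.1],"twist": 0,"hand": 0.85},{"translation": [0,0,-0.3],"twist": 0,"hand": 0.85},{"translation": [-0.15,0.2,-0.4],"twist": 0,"hand": 0.85},{"translation": [-0.15,0.3,-0.2],"twist": 0,"hand": 0.85},{"translation": [0,0,0],"twist": 0,"hand": 0.85}])

```text
time: 28.8
tool_pos: [0.4452, 0.072, 0.1914]
tool_rot: [0.0, 1.0, -0.001, 0.004]
contact_force: [0.9, -0.3, 0.1]
gripper_width: 0.85
grasp_force: 0.0
```

Call:
apply_moves(targets=[{"translation": [0,0,0],"twist": 0,"hand": 0.85},{"translation": [0,0,0],"twist": 0,"hand": 0.85},{"translation": [0,0,0],"twist": 0,"hand": 0.85}])

```text
time: 29.1
tool_pos: [0.443, 0.0743, 0.1849]
tool_rot: [-0.0, 1.0, 0.0, -0.001]
contact_force: [-0.6, -1.2, -1.2]
gripper_width: 0.849
grasp_force: 0.0
```

```bash
python3 - <<'E'
from h import *
look('',{'index_knob':.116,'button':.1175},'w_done',s=1.5)
arcs(.116,[.4745,.123],.028,'collar outer',span=.006)
arcs(.116,[.4745,.123],.0205,'collar inner',span=.006)
arcs(.1175,[.474,.123],.0145,'button',span=.006)
arcs(.116,[.474,-.014],.020,'knob',span=.008)
E
```

```text
tcp [0.443  0.0743 0.1849] 29.1
button 0.63 ell [181.8 157.1  40.6  41.5 115.3] area 1382 xy [0.4736 0.1221]
collar outer [44.5112  0.4785  0.117 ] mean top6 [0.4762 0.1197]
collar inner [76.8945  0.4735  0.122 ] mean top6 [0.4737 0.1222]
button [88.2021  0.474   0.121 ] mean top6 [0.4738 0.1212]
knob [24.2124  0.474  -0.014 ] mean top6 [ 0.474  -0.0132]
```

View pics/w_done.png

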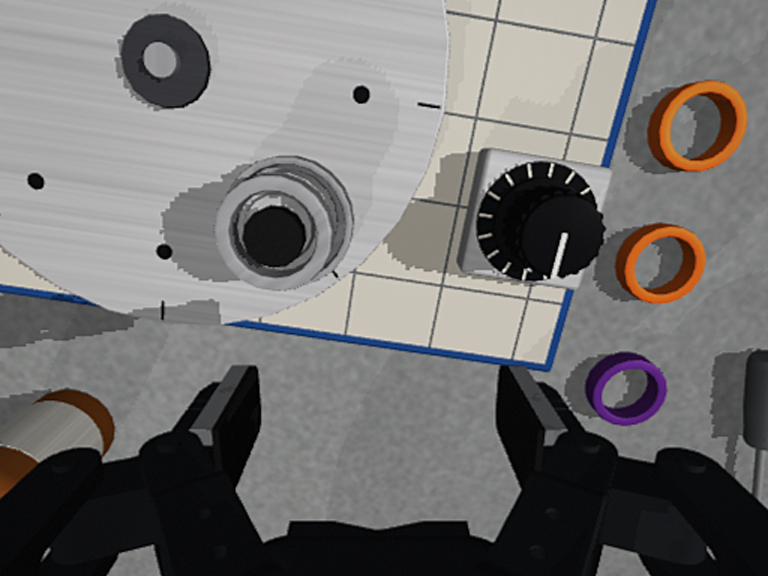

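Call:
apply_moves(targets=[{"translation": [0.15,0.44,0],"twist": 0,"hand": 0.9},{"translation": [0.16,0.44,0],"twist": 0,"hand": 0.9},{"translation": [0,0,0.1],"twist": 0,"hand": 0.9},{"translation": [0,0,0.3],"twist": 0,"hand": 0.9},{"translation": [0,0,0],"twist": 0,"hand": 0.9},{"translation": [0,0,0],"twist": 0,"hand": 0.9},{"translation": [0,0,0],"twist": 0,"hand": 0.9}])

```text
time: 30.15
tool_pos: [0.4751, -0.0139, 0.1475]
tool_rot: [0.0, 1.0, 0.0, 0.001]
contact_force: [-0.7, -0.0, 0.1]
gripper_width: 0.9
grasp_force: 0.0
```

```bash
python3 - <<'E'
from h import *
t=look('',{'index_knob':.116})
arcs(.116,[.474,-.014],.020,'knob',span=.008)
print([(round(x['score'],2),np.round(x['point'],4)) for x in recognise('wrist','index_knob')][:2])
E
```

```text
tcp [ 0.4751 -0.0139  0.1475] 30.15
index_knob 0.7 ell [ 79.8 115.4 191.2 292.3  11.6] area 34453 xy [0.5364 0.0826]
index_knob 0.57 ell [249.7 207.3  68.1  79.4 175.8] area 4345 xy [ 0.4814 -0.0138]
knob [20.0581  0.473  -0.014 ] mean top6 [ 0.4732 -0.0138]
[(0.75, array([ 0.484 , -0.0113,  0.1176])), (0.41, array([0.4843, 0.1058, 0.0923]))]
```

Call:
apply_moves(targets=[{"translation": [-0.015,0,0.2],"twist": 0,"hand": 0.9},{"translation": [0,0,0.3],"twist": 0,"hand": 0.9},{"translation": [0,0,0.2],"twist": 0,"hand": 0.85},{"translation": [0,0,0.05],"twist": 0,"hand": 0.75},{"translation": [0,0,0],"twist": 0,"hand": 0.65},{"translation": [0,0,0],"twist": 0,"hand": 0.6},{"translation": [0,0,0],"twist": 0,"hand": 0.52},{"translation": [0,0,0],"twist": 0,"hand": 0.45}])

```text
time: 31.15
tool_pos: [0.4743, -0.0126, 0.0734]
tool_rot: [-0.002, 1.0, -0.0, 0.001]
contact_force: [-0.7, 7.4, 5.9]
gripper_width: 0.459
grasp_force: 32.0
```

Call:
apply_moves(targets=[{"translation": [0,0,0],"twist": 0,"hand": 0.35},{"translation": [0,0,0],"twist": 0,"hand": 0.25},{"translation": [0,0,0],"twist": 0,"hand": 0.25}])

```text
time: 31.45
tool_pos: [0.4743, -0.0126, 0.0736]
tool_rot: [-0.002, 1.0, -0.0, 0.001]
contact_force: [-0.8, 6.8, 7.0]
gripper_width: 0.454
grasp_force: 59.4
```

```bash
python3 - <<'E'
from h import *
s=state();print({k:np.round(s[k],3) for k in ['time','joint_pos','tool_pos','tool_rot','contact_force','ft_torque','gripper_width','grasp_force']})
E
```

```text
{'time': np.float64(31.45), 'joint_pos': array([-0.186, -0.182,  2.086,  0.005,  1.236,  1.383]), 'tool_pos': array([ 0.474, -0.013,  0.074]), 'tool_rot': array([-0.002,  1.   , -0.   ,  0.001]), 'contact_force': array([-0.777,  6.786,  7.041]), 'ft_torque': array([1.194, 0.336, 0.038]), 'gripper_width': np.float64(0.454), 'grasp_force': np.float64(59.411)}
```

Call:
apply_moves(targets=[{"translation": [0,-0.01,0],"twist": 0.2,"hand": 0.25},{"translation": [0,0,0],"twist": 0.4,"hand": 0.25},{"translation": [0,0,0],"twist": 0.4,"hand": 0.25},{"translation": [0,0,0],"twist": 0.4,"hand": 0.25},{"translation": [0,0,0],"twist": 0.4,"hand": 0.25},{"translation": [0,0,0],"twist": 0.4,"hand": 0.25},{"translation": [0,0,0],"twist": 0.4,"hand": 0.25},{"translation": [0,0,0],"twist": 0.4,"hand": 0.25}])

```text
time: 32.25
tool_pos: [0.4743, -0.0127, 0.0736]
tool_rot: [-0.001, 0.989, -0.15, 0.001]
contact_force: [-2.3, 4.1, 6.5]
gripper_width: 0.449
grasp_force: 59.5
```

Call:
apply_moves(targets=[{"translation": [0,0,0],"twist": 0.4,"hand": 0.25},{"translation": [0,0,0],"twist": 0.4,"hand": 0.25},{"translation": [0,0,0],"twist": 0.4,"hand": 0.25},{"translation": [0,0,0],"twist": 0.4,"hand": 0.25},{"translation": [0,0,0],"twist": 0.4,"hand": 0.25},{"translation": [0,0,0],"twist": 0.2,"hand": 0.25},{"translation": [0,0,0],"twist": 0,"hand": 0.25},{"translation": [0,0,0],"twist": 0,"hand": 0.25}])

```text
time: 33.05
tool_pos: [0.4743, -0.0127, 0.0736]
tool_rot: [-0.001, 0.966, -0.257, 0.001]
contact_force: [-1.9, 3.3, 6.2]
gripper_width: 0.45
grasp_force: 59.5
```

```bash
python3 - <<'E'
from h import *
s=state();print({k:np.round(s[k],3) for k in ['time','joint_pos','tool_pos','tool_rot','contact_force','ft_torque','gripper_width','grasp_force']})
print('turned',2*np.arctan2(-s['tool_rot'][2],s['tool_rot'][1]))
grab_frame('top')
for n in ['collar','button','anvil']: print(n,[(round(x['score'],2),np.round(x['point'],3).tolist()) for x in recognise('top',n)])
E
```

```text
{'time': np.float64(33.05), 'joint_pos': array([-0.185, -0.182,  2.086,  0.002,  1.236,  1.905]), 'tool_pos': array([ 0.474, -0.013,  0.074]), 'tool_rot': array([-0.001,  0.966, -0.257,  0.001]), 'contact_force': array([-1.858,  3.277,  6.176]), 'ft_torque': array([0.564, 0.375, 0.102]), 'gripper_width': np.float64(0.45), 'grasp_force': np.float64(59.511)}
turned 0.5198352660586786
collar [(0.66, [0.463, 0.218, 0.115]), (0.53, [0.526, -0.131, 0.013]), (0.5, [0.438, -0.12, 0.014])]
button []
anvil [(0.43, [0.458, 0.209, 0.1])]
```

Call:
apply_moves(targets=[{"translation": [0,0,0],"twist": 0.2,"hand": 0.25},{"translation": [0,0,0],"twist": 0.4,"hand": 0.25},{"translation": [0,0,0],"twist": 0.4,"hand": 0.25},{"translation": [0,0,0],"twist": 0.4,"hand": 0.25},{"translation": [0,0,0],"twist": 0.4,"hand": 0.25},{"translation": [0,0,0],"twist": 0.4,"hand": 0.25},{"translation": [0,0,0],"twist": 0.4,"hand": 0.25},{"translation": [0,0,0],"twist": 0.4,"hand": 0.25}])

```text
time: 34.05
tool_pos: [0.4743, -0.0128, 0.0736]
tool_rot: [-0.001, 0.917, -0.399, 0.001]
contact_force: [-1.7, 3.4, 6.5]
gripper_width: 0.447
grasp_force: 59.5
```

Call:
apply_moves(targets=[{"translation": [0,0,0],"twist": 0.4,"hand": 0.25},{"translation": [0,0,0],"twist": 0.4,"hand": 0.25},{"translation": [0,0,0],"twist": 0.4,"hand": 0.25},{"translation": [0,0,0],"twist": 0.4,"hand": 0.25},{"translation": [0,0,0],"twist": 0.4,"hand": 0.25},{"translation": [0,0,0],"twist": 0.4,"hand": 0.25},{"translation": [0,0,0],"twist": 0.4,"hand": 0.25},{"translation": [0,0,0],"twist": 0.4,"hand": 0.25}])

```text
time: 34.85
tool_pos: [0.4742, -0.0128, 0.0736]
tool_rot: [-0.001, 0.842, -0.54, 0.001]
contact_force: [-2.5, 3.2, 6.9]
gripper_width: 0.448
grasp_force: 59.6
```

Call:
apply_moves(targets=[{"translation": [0,0,0],"twist": 0.2,"hand": 0.25},{"translation": [0,0,0],"twist": 0.18,"hand": 0.25},{"translation": [0,0,0],"twist": 0,"hand": 0.25},{"translation": [0,0,0],"twist": 0,"hand": 0.25},{"translation": [0,0,0],"twist": 0,"hand": 0.25}])

```text
time: 35.35
tool_pos: [0.4742, -0.0128, 0.0736]
tool_rot: [-0.001, 0.831, -0.556, 0.001]
contact_force: [-2.4, 2.7, 6.4]
gripper_width: 0.452
grasp_force: 59.6
```

```bash
cat > fin.py <<'E'
from h import *
s=state();print({k:np.round(s[k],3) for k in ['time','joint_pos','tool_pos','contact_force','ft_torque','gripper_width','grasp_force']})
print('turned',2*np.arctan2(-s['tool_rot'][2],s['tool_rot'][1]))
grab_frame('top')
for n in ['collar','button','anvil','needle_tip']: print(n,[(round(x['score'],2),np.round(x['point'],3).tolist()) for x in recognise('top',n)])
look('',{})
grab_frame('wrist')
for n in ['collar','index_knob']: print(n,[(round(x['score'],2),np.round(x['point'],3).tolist()) for x in recognise('wrist',n)])
E
python3 fin.py
```

```text
{'time': np.float64(35.35), 'joint_pos': array([-0.185, -0.182,  2.086,  0.001,  1.236,  2.564]), 'tool_pos': array([ 0.474, -0.013,  0.074]), 'contact_force': array([-2.376,  2.73 ,  6.387]), 'ft_torque': array([ 0.415,  0.425, -0.057]), 'gripper_width': np.float64(0.452), 'grasp_force': np.float64(59.597)}
turned 1.1781327586733983
collar [(0.61, [0.565, 0.276, 0.113]), (0.53, [0.526, -0.131, 0.015]), (0.51, [0.436, -0.12, 0.017]), (0.45, [0.337, -0.112, 0.013])]
button []
anvil []
needle_tip [(0.8, [0.568, 0.258, 0.064]), (0.66, [0.626, -0.354, 0.005])]
tcp [ 0.4742 -0.0128  0.0736] 35.6
collar [(0.93, [0.359, -0.104, 0.017]), (0.84, [0.433, -0.129, 0.018]), (0.76, [0.52, -0.112, 0.013]), (0.7, [0.573, 0.061, 0.069])]
index_knob [(0.84, [0.48, -0.017, 0.12])]
```

```bash
python3 - <<'E'
from h import *
c=get_calibration('top');T=[]
g1=cv2.cvtColor(cv2.resize(cv2.imread('pics/top1.png'),(512,384),interpolation=cv2.INTER_AREA),6).astype(np.float32)
g2=[]
for i in range(8): T.append(state()['ft_torque']);g2.append(cv2.cvtColor(grab_frame('top'),cv2.COLOR_RGB2GRAY).astype(np.float32))
g2=np.mean(g2,0).astype(np.float32);print('torque',np.mean(T,0),np.std(T,0))
a=np.radians(np.arange(0,360,.25));R=np.arange(.09,.142,.001)
h=[.5548,.1811]
M=np.array([[proj('top',[h[0]+r*np.cos(t),h[1]+r*np.sin(t),.068],c) for t in a] for r in R],np.float32)
hp=lambda g:(lambda p:p-cv2.blur(np.hstack([p,p,p]),(81,1))[:,1440:2880])(cv2.remap(g,M[...,0],M[...,1],1))
p1,p2=np.clip(hp(g1),-60,0),np.clip(hp(g2),-60,0)
# mask shadows, cup and head: use only small dark spots, angles visible in both
for lo,hi in [(-60,60),(-40,40),(-90,30)]:
    res=[]
    for s in np.arange(-145,-124,.25):   # p2(theta)=p1(theta-s)
        sh=np.roll(p1,int(round(s*4)),1);m=((np.degrees(a)+180)%360-180>=lo)&((np.degrees(a)+180)%360-180<=hi)
        res.append((np.corrcoef(sh[:,m].ravel(),p2[:,m].ravel())[0,1],s))
    print(lo,hi,sorted(res)[-3:])
E
```

```text
torque [0.4143 0.4365 0.008 ] [0.0466 0.0366 0.0209]
-60 60 [(np.float64(0.73183981123601), np.float64(-133.75)), (np.float64(0.7361043376468618), np.float64(-134.25)), (np.float64(0.7391649562337193), np.float64(-134.0))]
-40 40 [(np.float64(0.8693323102805934), np.float64(-134.0)), (np.float64(0.8710053788524762), np.float64(-134.5)), (np.float64(0.8777786325968616), np.float64(-134.25))]
-90 30 [(np.float64(0.4250403804533343), np.float64(-133.25)), (np.float64(0.4279528978700185), np.float64(-133.75)), (np.float64(0.4299211878226885), np.float64(-133.5))]
```

Call:
apply_moves(targets=[{"translation": [0,0,0],"twist": 0.06,"hand": 0.25},{"translation": [0,0,0],"twist": 0,"hand": 0.25},{"translation": [0,0,0],"twist": 0,"hand": 0.25},{"translation": [0,0,0],"twist": 0,"hand": 0.25},{"translation": [0,0,0],"twist": 0,"hand": 0.25},{"translation": [0,0,0],"twist": 0,"hand": 0.25}])

```text
time: 36.8
tool_pos: [0.4742, -0.0128, 0.0736]
tool_rot: [-0.001, 0.83, -0.558, 0.001]
contact_force: [-3.3, 2.4, 6.0]
gripper_width: 0.448
grasp_force: 59.6
```

```bash
python3 -c "
from plant import *
s=state();print(s['time'],s['joint_vel'],s['grasp_force'],s['ft_torque']);print(job_done())"
```

```text
36.8 [-0.00023762  0.00149846  0.00010563  0.00038285  0.00093249 -0.00114198] 59.597899317741394 [ 0.44361031  0.45569633 -0.0475005 ]
the job is handed in; nothing more can be done
None
```

I handed the job in at 36.8 s: disc, button and ring are stacked in the cup, and the knob is at the third click (hand turned 1.18 rad, table about 134 of 135 degrees by camera), still gripped and at rest; no verdict came back.

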